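Stack the lidded studio boxes so that their feet sit in the lids

ROBOT

A 6-joint arm with a two-finger parallel gripper is mounted at the origin on a cart in front of the work surface, level with it; the furniture and walls round the work are solid. World frame = base frame: x ahead of the robot, y to its left, z up, the work surface at z = 0. Lengths are in m, angles in rad, forces in N, time in s.
With the tool pointing down it reaches from about 0.3 to 0.825 m from the base axis. Payload 5.4 kg.
Tool frame: the origin (TCP) lies midway between the tips of the shut fingers; the grasp point (between the pads) lies 19 mm behind it; y points along the fingers, z is the direction in which the jaws open and shut, and the axes are right-handed (so a half turn about y gives the same grasp; the last joint's range is limited). The gripper opens to 92 mm and grips with 3 to 60 N. Pads are 20 mm wide; open, the fingers measure 128 mm over their backs; the gripper's body (75 mm by 189 mm) begins 69 mm behind the grasp point.
Start: joints at [-1.55, 0.158, 1.597, -0, 1.386, -0.21], TCP at [0.132, -0.56, 0.215] pointing down, gripper open.
Joint ranges: [-2.91, 2.91], [-0.94, 2.29], [0.18, 2.7], [-1.29, 4.43], [0.17, 2.64], [-3, 3]. Speed limits (rad/s): [2.57, 2.57, 3.14, 3.14, 3.14, 3.14].

INTERFACE

Orientations are given as a rotation vector (axis times angle).
In Python, from rig import ctrl gives the robot as it stands. The module is installed in compiled form; this text tells all that it offers.
- The arm moves only by the tool move_arm, never from a script. Its argument "targets" is a list of rows, each a list of 7 numbers: the turn, a rotation vector about the tool's x, y, z in rad, then the shift along the tool's x, y, z in cm, then the gripper command: -1 is fully open, 1 is shut, values between are in proportion. In form: [[ax, ay, az, x, y, z, hand], ...]. A call has 1 to 12 rows; each row is the pose to reach, as a shift and turn from the pose commanded when the call began, along the tool's axes at that moment; what a row does not reach only later rows make up. A row lasts 1/12 s, in which the tool goes at most 41.7 mm and 7.16 degrees, less where a joint would pass 70% of its speed; a pose out of reach is approached as far as the arm can. A call with a gripper value outside its range is refused whole. The fingers move at their own pace and stop on an object; the grip force is fixed at half the most. Time passes only in rows, so rows that repeat a pose let the fingers close. It gives the time, the measured TCP pose, the force and the opening at its end, in the units of the state.
- ctrl.state(): the state, without advancing time (a new reading comes with each control period).
- ctrl.read_camera(name): name is "side" or "top" or "wrist"; returns the picture (400x640x3 uint8, red, green, blue); there is no depth.
- ctrl.get_calibration(name): a dict with "mtx" (3x3 intrinsics, pixels), "pose" (4x4, takes a point from camera to world coordinates); the wrist camera has in their place "mount" (4x4, takes a point from camera to tool coordinates, whose origin is the TCP and whose axes are the tool frame's). Camera axes: x right, y down, z forward; pixel columns grow to the right and rows downward; lengths in m; the calibration is good to about 2 mm. A picture is of the moment at which its call begins: read the wrist's pose just before it. get_calibration takes no time and is no camera call.
- ctrl.finish_job(): hands the job in, once; it reports no verdict.
The state is a dict: "time": time; "q": joint angles; "dq": joint speeds; "joint_efforts": joint torques, N m; "position": TCP position; "orientation": TCP orientation; "ft_force": force on the tool from outside, world axes, zero at the start; "wrist_torque": the same for the moment, N m; "width": finger opening in m.
Only numpy, scipy, OpenCV 4.12 (cv2) and the standard library are available. Lean on these libraries where they do the work, as an engineer would, in place of code of your own. Each camera call takes 0.05 s, during which the arm holds its last target. There are 200 camera calls.

TASK

Clear the muller off the lid of the standing box and stand it upright wholly on the round marble slab. Then stack the tall box on the standing box and, last, the low box from the sloping rack on top of the tall one, each level and with all four feet down in the corner recesses of the lid below. Leave the standing box where it is and do not disturb the other things.

Things in the scene. Friction and masses are not known exactly. Their poses are not given: they have to be found in the camera images.
- base_box_center (a point): The standing box, on the riser on the robot's right, the muller on its lid; heavy (1.2 kg). White lidded storage box, grey lid fastened on, 64 mm wide (x), 122 mm long (y; end clips add 3 mm), 50 mm high over all, smooth upright sides. Point: its centre, half-way up (25 mm above the soles of its feet); z points up through the lid.
- base_box_lid (a point): Centre of the standing box's lid top. All three boxes are alike here: at each lid corner a square recess 20 mm wide, 5 mm deep, inside a 3 mm rim. The feet of the box above stand on the recess floors with 2 to 3 mm of play, so it sits 5 mm below the lid top; either way round fits.
- tall_box_foot (a point): Sole of one foot of the tall box. Each box has four round corner feet, 7 mm high, tapering from 16 down to 9 mm across, 19 mm from the box's centre in x and 48 mm in y. A raised middle part of the lid, 76 mm long, and the rim stand between the recesses.
- tall_box_center (a point): The tall box, about 0.25 kg, standing on the table on the robot's left. White lidded storage box, grey lid fastened on, 64 mm wide (x), 122 mm long (y; end clips add 3 mm), 74 mm high over all, smooth upright sides. Point: its centre, half-way up (37 mm above the soles of its feet); z points up through the lid.
- flat_box_center (a point): The low box, about 0.16 kg, in the sloping rack, rolled 30 degrees about its y axis, lid facing up and towards the robot. Rack stops touch its lower long side near the two ends only. White lidded storage box, grey lid fastened on, 64 mm wide (x), 122 mm long (y; end clips add 3 mm), 44 mm high over all, smooth upright sides. Point: its centre, half-way up (22 mm above the soles of its feet); z points up through the lid.
- muller_center (a point): Glass muller with turned wooden handle, 104 mm high, 0.32 kg: round glass foot 60 mm across and 36 mm high, above it a smooth round handle up to 42 mm across, z up. Point: on its axis, half-way up, 52 mm above its sole; grip the handle from above about 25 mm higher than this.
- slab_top (a point): Round marble grinding slab, 120 mm across, 10 mm thick, fixed on a plywood riser (360 x 230 mm, its top 100 mm above the table) on the robot's right; this point is the centre of its top face.
- rack_seat (a point): Sloping wooden rack, fixed. Point: middle of the board's upper face, 55 mm above the table; axes level. Board 156 mm along y, 90 mm up the slope, rising at 30 degrees towards +x. At its lower edge two stops, 18 mm wide, 22 mm high above the board, 57 mm either side of the middle (96 mm gap between).
- washer: Round grey metal brush washer with a fixed lid and knob, 92 mm across (112 mm over its side lugs), 109 mm high, fixed to the table; origin at the centre of its underside.
- jar_b: Small black pigment jar with grey lid, 44 mm across, 68 mm high; origin at the centre of its underside. Leave it alone.
- jar_c: Another such jar, 44 mm across, 71 mm high; origin at the centre of its underside. Leave it alone.
- jar_d: Another such jar, 44 mm across, 66 mm high, on the riser beside the slab and the standing box; origin at the centre of its underside. Leave it alone.

How it is judged:
By the outcome, as a careful person would: the job done as asked, in the order asked, and still so for the second after the job is handed in, with the robot touching nothing.
It also fails if it takes over 72 s, if anything falls off the work surface, if the arm or the gripper's body presses on something with over 40 N, if the wrist force passes 120 N, or if a joint passes its speed limit or range.

## Working session

There is one attempt and no reset: what is moved stays moved. The work goes in short steps, Python scripts to look and compute and a tool call to move; the robot and the scene stay as the last step left them, time stands still between calls to the robot, and variables do not carry over. Pictures are saved under pics/ and viewed, about 8 in all and at most 12, crops included, and the job is handed in when it is done.

Besides the shell and the picture viewer there is one more tool, called as a command line: name --pt "numbers of a row" for each row, then --argument value for the rest. move_arm: Moves the arm, as the interface text tells. Its arguments: {"type":"object","properties":{"targets":{"type":"array"}},"required":["targets"]}

```bash
mkdir -p pics
python3 - <<'E'
from rig import ctrl
import cv2,numpy as np
np.set_printoptions(precision=4,suppress=True)
for n in("side","top","wrist"):
    c=ctrl.get_calibration(n);print(n,c)
    if n!="wrist": cv2.imwrite(f"pics/{n}0.png",ctrl.read_camera(n)[:,:,::-1])
print(ctrl.state())
E
```

```text
side {'mtx': array([[484.0831,   0.    , 328.4043],
       [  0.    , 484.0831, 206.4514],
       [  0.    ,   0.    ,   1.    ]]), 'pose': array([[ 0.9206, -0.1917,  0.3403,  0.0546],
       [-0.3903, -0.4851,  0.7825, -1.1074],
       [ 0.015 , -0.8532, -0.5214,  0.881 ],
       [ 0.    ,  0.    ,  0.    ,  1.    ]])}
top {'mtx': array([[373.1871,   0.    , 319.8295],
       [  0.    , 373.1871, 200.8006],
       [  0.    ,   0.    ,   1.    ]]), 'pose': array([[ 0.0214, -0.9978,  0.0628,  0.4693],
       [-0.9995, -0.02  ,  0.023 ,  0.0263],
       [-0.0217, -0.0633, -0.9978,  1.174 ],
       [ 0.    ,  0.    ,  0.    ,  1.    ]])}
wrist {'mtx': array([[303.452 ,   0.    , 323.3533],
       [  0.    , 303.452 , 207.863 ],
       [  0.    ,   0.    ,   1.    ]]), 'mount': array([[ 0.    ,  0.9668,  0.2555, -0.0714],
       [ 0.0012, -0.2555,  0.9668, -0.1696],
       [ 1.    ,  0.0003, -0.0012, -0.0009],
       [ 0.    ,  0.    ,  0.    ,  1.    ]])}
{'time': 0.1, 'q': array([-1.5501,  0.159 ,  1.5981,  0.    ,  1.3862, -0.2101]), 'dq': array([-0.0012, -0.0016, -0.0041, -0.0004,  0.0002, -0.0003]), 'joint_efforts': array([ -0.0003, -38.6505, -32.296 ,   0.0703,   0.034 ,  -0.0001]), 'position': array([ 0.1315, -0.5592,  0.2137]), 'orientation': array([-0.2431,  2.1008, -2.0973]), 'ft_force': array([-0.5688, -0.1952, -0.4307]), 'wrist_torque': array([-0.0143, -0.0237,  0.0216]), 'width': 0.09182794392366225}
```

View pics/top0.png

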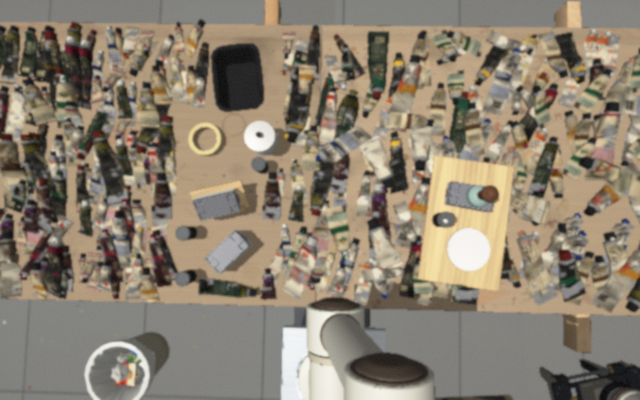

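View pics/side0.png

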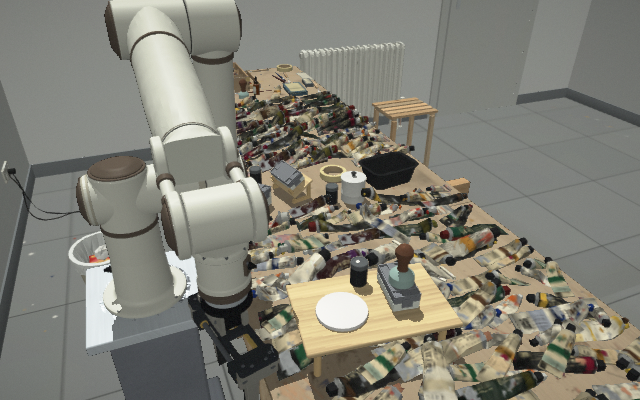

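```bash
cat > h.py <<'E'
from rig import ctrl
import cv2,numpy as np
from scipy.spatial.transform import Rotation as Ro
np.set_printoptions(precision=4,suppress=True)
def cam(n):
    c=ctrl.get_calibration(n)
    if n!="wrist": return c["mtx"],c["pose"]
    s=ctrl.state(); T=np.eye(4);T[:3,:3]=Ro.from_rotvec(s["orientation"]).as_matrix();T[:3,3]=s["position"]
    return c["mtx"],T@c["mount"]
def p2w(KP,uv,z):
    K,P=KP;d=P[:3,:3]@np.linalg.solve(K,[uv[0],uv[1],1.]);return P[:3,3]+d*(z-P[2,3])/d[2]
def w2p(KP,X):
    K,P=KP;c=K@(P[:3,:3].T@(np.atleast_2d(X)-P[:3,3]).T);return (c[:2]/c[2]).T
def snap(n,name,crop=None,scale=1):
    kp=cam(n);im=ctrl.read_camera(n)[:,:,::-1].copy();np.savez(f"pics/{name}.npz",im=im,K=kp[0],P=kp[1])
    if crop: im=im[crop[1]:crop[3],crop[0]:crop[2]]
    cv2.imwrite(f"pics/{name}.png",cv2.resize(im,None,fx=scale,fy=scale,interpolation=cv2.INTER_CUBIC));return kp
def Rdown(yaw,pitch=0):
    # jaw axis (tool z) horizontal at angle yaw; tool y down; tilt by pitch about tool z
    z=np.array([np.cos(yaw),np.sin(yaw),0]);y=np.array([0,0,-1.]);x=np.cross(y,z)
    return Ro.from_matrix(np.c_[x,y,z])*Ro.from_euler('z',pitch)
def go(pos,R=None):
    s=ctrl.state();R0=Ro.from_rotvec(s["orientation"])
    d=R0.inv().apply(np.array(pos)-s["position"])*100
    rv=(R0.inv()*R).as_rotvec() if R is not None else np.zeros(3)
    print("rv",rv.round(4),"shift cm",d.round(2),"deg",np.degrees(np.linalg.norm(rv)).round(1),"rows",round(max(np.linalg.norm(d)/4.17,np.degrees(np.linalg.norm(rv))/7.16),1))
E
python3 - <<'E'
from h import *
t=cam("top");s=cam("side")
for n,uv,z in [("slab",(469,249),.11),("mullerTop",(489,193),.254),("base lid",(469,196),.15),("jar_d",(444,219),.166),("flat",(217,204),.09),("tall",(229,251),.074),("jar",(185,233),.07),("jar",(185,279),.07),("jar",(260,165),.07),("washer",(260,136),.109)]:
    print(n,p2w(t,uv,z))
print("slab side",p2w(s,(342,311),.11),"muller",p2w(s,(404,248),.25))
st=ctrl.state();print(Ro.from_rotvec(st["orientation"]).as_matrix())
im=cv2.imread("pics/top0.png")
a=cv2.resize(im[150:295,170:275],None,fx=5,fy=4*1.0,interpolation=2)
a=cv2.resize(im[170:290,170:265],None,fx=4,fy=4,interpolation=2);b=cv2.resize(im[170:290,415:510],None,fx=4,fy=4,interpolation=2)
cv2.imwrite("pics/crop.png",np.hstack([a,b]))
E
```

```text
slab [ 0.409  -0.3712  0.11  ]
mullerTop [ 0.5546 -0.3665  0.254 ]
base lid [ 0.555  -0.3568  0.15  ]
jar_d [ 0.4905 -0.2842  0.166 ]
flat [0.5221 0.3521 0.09  ]
tall [0.3851 0.316  0.074 ]
jar [0.4349 0.4505 0.07  ]
jar [0.2998 0.4444 0.07  ]
jar [0.6426 0.2332 0.07  ]
washer [0.7212 0.2286 0.109 ]
slab side [ 0.4096 -0.3784  0.11  ] muller [ 0.5528 -0.383   0.25  ]
[[-0.9735 -0.      0.2288]
 [-0.2288  0.0017 -0.9735]
 [-0.0004 -1.     -0.0017]]
```

View pics/crop.png

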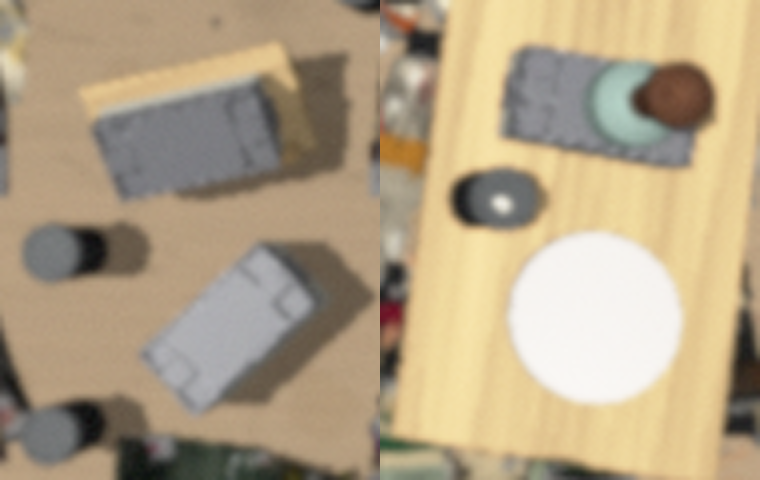

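Run:
```python
from h import *
go([.53,-.367,.30],Rdown(-1.34))
```

```text
rv [ 0.0017  0.     -0.0004] shift cm [-43.19  -8.6   -9.61] deg 0.1 rows 10.8
```

move_arm --pt "0 0 0 0 -8.6 0 -1" --pt "0 0 0 0 -8.6 0 -1" --pt "0 0 0 -43.2 -8.6 -9.6 -1" --pt "0 0 0 -43.2 -8.6 -9.6 -1" --pt "0 0 0 -43.2 -8.6 -9.6 -1" --pt "0 0 0 -43.2 -8.6 -9.6 -1" --pt "0 0 0 -43.2 -8.6 -9.6 -1" --pt "0 0 0 -43.2 -8.6 -9.6 -1" --pt "0 0 0 -43.2 -8.6 -9.6 -1" --pt "0 0 0 -43.2 -8.6 -9.6 -1" --pt "0 0 0 -43.2 -8.6 -9.6 -1" --pt "0 0 0 -43.2 -8.6 -9.6 -1"

```text
time: 1.1
position: [0.5083, -0.3772, 0.2999]
orientation: [-0.244, 2.1, -2.099]
ft_force: [-0.2, -0.9, -0.1]
width: 0.0919
```

Run:
```python
from h import *
print(ctrl.state()["position"],ctrl.state()["dq"])
kp=snap("wrist","w1")
```

```text
[ 0.5083 -0.3772  0.2999] [ 0.7816  0.5895 -0.7036 -0.0038  0.1056  0.7791]
```

View pics/w1.png

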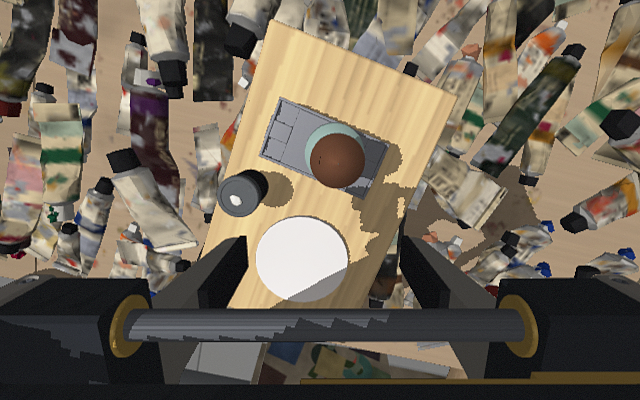

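Run:
```python
from h import *
d=np.load("pics/w1.npz");kp=(d["K"],d["P"])
print("muller top",p2w(kp,(338,160),.240),p2w(kp,(335,150),.186))
c=np.array([p2w(kp,u,.15) for u in[(278,97),(261,157),(363,198),(390,143)]]);print("base",c[:,:2],c.mean(0))
for a,b in((0,3),(1,2)):
    v=c[b]-c[a];print(np.degrees(np.arctan2(v[1],v[0])),np.hypot(*v[:2]))
print("slab",p2w(kp,(302,259),.11),p2w(kp,(243,194),.166))
go([.5525,-.371,.208],Rdown(-1.34));print(ctrl.state()["position"],ctrl.state()["dq"])
```

```text
muller top [ 0.5572 -0.3757  0.24  ] [ 0.5606 -0.3745  0.186 ]
base [[ 0.5958 -0.3089]
 [ 0.5337 -0.3029]
 [ 0.5158 -0.418 ]
 [ 0.5783 -0.4298]] [ 0.5559 -0.3649  0.15  ]
-98.2373658197817 0.12220862016113758
-98.88138082568227 0.11642306403893489
slab [ 0.4125 -0.37    0.11  ] [ 0.4948 -0.2945  0.166 ]
rv [ 0.0029  0.0062 -0.0042] shift cm [-3.73  9.15  0.77] deg 0.5 rows 2.4
[ 0.5141 -0.3726  0.2993] [-0.0696 -0.0366  0.0551 -0.0217 -0.0111 -0.1434]
```

move_arm --pt "0 0 0 -4.1 0 0.95 -1" --pt "0 0 0 -4.1 4 0.95 -1" --pt "0 0 0 -4.1 9.1 0.95 -1" --pt "0 0 0 -4.1 9.1 0.95 -1" --pt "0 0 0 -4.1 9.1 0.95 1" --pt "0 0 0 -4.1 9.1 0.95 1" --pt "0 0 0 -4.1 9.1 0.95 1" --pt "0 0 0 -4.1 9.1 0.95 1" --pt "0 0 0 -4.1 9.1 0.95 1" --pt "0 0 0 -4.1 9.1 0.95 1" --pt "0 0 0 -4.1 9.1 0.95 1" --pt "0 0 0 -4.1 9.1 0.95 1"

```text
time: 2.15
position: [0.549, -0.3786, 0.21]
orientation: [-0.243, 2.099, -2.099]
ft_force: [-0.6, 2.9, 2.5]
width: 0.0411
```

Run:
```python
from h import *
s=ctrl.state();print(s["position"],s["width"],s["ft_force"]);p=s["position"]
go([p[0],p[1],p[2]+.035]);go([.409,-.3725,p[2]+.035]);go([.409,-.3725,p[2]-.039])
```

```text
[ 0.549  -0.3786  0.21  ] 0.041056716940478556 [-0.5774  2.8812  2.5363]
rv [0. 0. 0.] shift cm [-0.  -3.5  0. ] deg 0.0 rows 0.8
rv [0. 0. 0.] shift cm [13.48 -3.51 -3.79] deg 0.0 rows 3.5
rv [0. 0. 0.] shift cm [13.49  3.89 -3.79] deg 0.0 rows 3.5
```

move_arm --pt "0 0 0 0 -3.5 0 1" --pt "0 0 0 0 -3.5 0 1" --pt "0 0 0 13.9 -3.5 -3.5 1" --pt "0 0 0 13.9 -3.5 -3.5 1" --pt "0 0 0 13.9 -3.5 -3.5 1" --pt "0 0 0 13.9 -3.5 -3.5 1" --pt "0 0 0 13.9 -3.5 -3.5 1" --pt "0 0 0 13.9 0 -3.5 1" --pt "0 0 0 13.9 2.5 -3.5 1" --pt "0 0 0 13.9 3.5 -3.5 1" --pt "0 0 0 13.9 3.7 -3.5 1" --pt "0 0 0 13.9 3.7 -3.5 1"

```text
time: 3.15
position: [0.4058, -0.3761, 0.1719]
orientation: [-0.244, 2.1, -2.098]
ft_force: [-0.6, 0.1, -3.2]
width: 0.0404
```

Run:
```python
from h import *
s=ctrl.state();print(s["position"],s["width"],s["ft_force"],s["dq"])
snap("side","s1",(260,200,480,360),2)
```

```text
[ 0.4058 -0.3761  0.1719] 0.040424045179954606 [-0.6156  0.1153 -3.1894] [-0.0032 -0.015  -0.0187 -0.0084  0.0114 -0.0015]
```

View pics/s1.png

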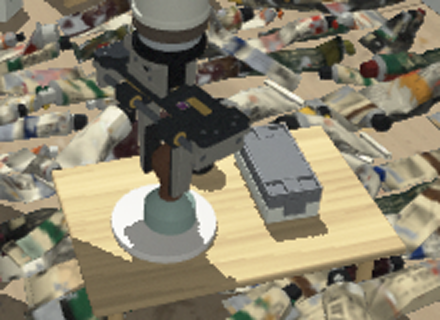

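move_arm --pt "0 0 0 0 0.15 0 1" --pt "0 0 0 0 0.3 0 1" --pt "0 0 0 0 0.3 0 -1" --pt "0 0 0 0 0.3 0 -1" --pt "0 0 0 0 0.3 0 -1" --pt "0 0 0 0 0.3 0 -1" --pt "0 0 0 0 0.3 0 -1" --pt "0 0 0 0 -3 0 -1" --pt "0 0 0 0 -7 0 -1" --pt "0 0 0 0 -11 0 -1" --pt "0 0 0 0 -13 0 -1"

```text
time: 4.12
position: [0.4065, -0.3776, 0.3082]
orientation: [-0.24, 2.091, -2.104]
ft_force: [-0.6, -0.4, 0.9]
width: 0.092
```

Run:
```python
from h import *
s=ctrl.state();print(s["position"],s["width"],s["ft_force"],s["dq"])
go([.385,.30,.27],Rdown(np.radians(42)))
kp=snap("wrist","w2")
```

```text
[ 0.4065 -0.3776  0.3082] 0.09204284803912104 [-0.5829 -0.4199  0.9095] [-0.0018 -0.0615 -0.3391  0.0001  0.4143 -0.0012]
rv [-0.007  -2.073   0.0055] shift cm [-13.41   3.4  -66.48] deg 118.8 rows 16.6
```

View pics/w2.png

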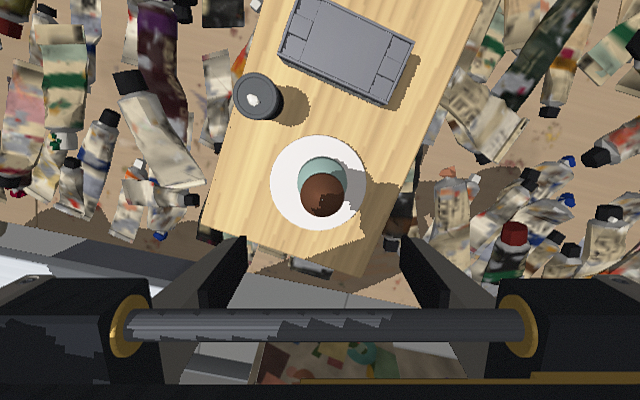

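move_arm --pt "0 0 0 -4 0 0 -1" --pt "0 0 0 -8 0 0 -1" --pt "0 0 0 -8 0 0 -1" --pt "0 0 0 -8 0 0 -1" --pt "0 0 0 -8 0 0 -1" --pt "0 0 0 -8 0 0 -1"

```text
time: 4.67
position: [0.4826, -0.3583, 0.3024]
orientation: [-0.243, 2.1, -2.1]
ft_force: [0.4, 0.6, -1.2]
width: 0.0918
```

Run:
```python
from h import *
s=ctrl.state();print(s["position"],s["dq"])
kp=snap("wrist","w3",(220,60,440,220),3.6)
go([.385,.30,.27],Rdown(np.radians(42)))
```

```text
[ 0.4826 -0.3583  0.3024] [-0.0089 -0.0089  0.0006  0.0025 -0.0001  0.0024]
rv [ 0.0002 -2.0742  0.0003] shift cm [ -5.49   3.24 -66.33] deg 118.8 rows 16.6
```

View pics/w3.png

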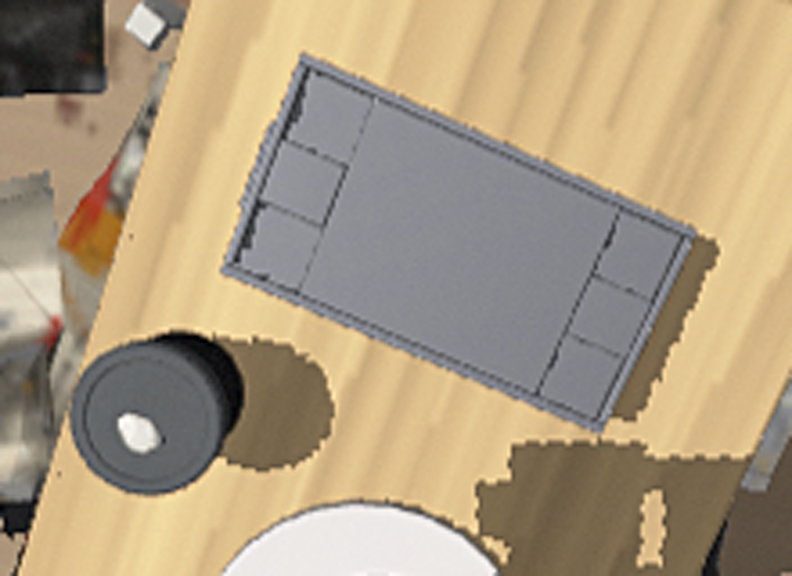

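```bash
cat >> h.py <<'E'
def rectfit(kp,uv,z,w=.064,l=.122):
    """corners ordered (+x,+y),(-x,+y),(-x,-y),(+x,-y) -> centre, yaw deg, residual mm"""
    c=np.array([p2w(kp,u,z)[:2] for u in uv]);m=np.array([[w,l],[-w,l],[-w,-l],[w,-l]])/2
    ctr=c.mean(0);d=c-ctr;a=np.arctan2((m[:,0]*d[:,1]-m[:,1]*d[:,0]).sum(),(m*d).sum())
    r=np.array([[np.cos(a),-np.sin(a)],[np.sin(a),np.cos(a)]]);return ctr,np.degrees(a),((d-m@r.T)*1e3).round(1)
E
python3 - <<'E'
from h import *
d=np.load("pics/w3.npz");kp=(d["K"],d["P"])
uv=np.array([(303,56),(226,268),(602,427),(694,235)])/3.6+[220,60]-.36
print(rectfit(kp,uv,.15))
print(rectfit(kp,uv,.148))
E
```

```text
(array([ 0.5558, -0.3649]), np.float64(-9.644332174598437), array([[-1.6, -0.6],
       [ 1.4, -1.7],
       [ 2.2,  0.8],
       [-2. ,  1.5]]))
(array([ 0.5559, -0.3651]), np.float64(-9.644332174598457), array([[-1.4, -0.2],
       [ 1.3, -1.4],
       [ 2. ,  0.5],
       [-1.9,  1.1]]))
```

move_arm --pt "0 -0.125 0 -0.3 0.2 -4 -1" --pt "0 -2.07 0 -5.5 3.2 -66.3 -1" --pt "0 -2.07 0 -5.5 3.2 -66.3 -1" --pt "0 -2.07 0 -5.5 3.2 -66.3 -1" --pt "0 -2.07 0 -5.5 3.2 -66.3 -1" --pt "0 -2.07 0 -5.5 3.2 -66.3 -1" --pt "0 -2.07 0 -5.5 3.2 -66.3 -1" --pt "0 -2.07 0 -5.5 3.2 -66.3 -1" --pt "0 -2.07 0 -5.5 3.2 -66.3 -1" --pt "0 -2.07 0 -5.5 3.2 -66.3 -1" --pt "0 -2.07 0 -5.5 3.2 -66.3 -1" --pt "0 -2.07 0 -5.5 3.2 -66.3 -1"

```text
time: 5.72
position: [0.4091, 0.1356, 0.2789]
orientation: [-1.281, 1.086, -1.088]
ft_force: [1.5, 0.3, 0.2]
width: 0.0918
```

Run:
```python
from h import *
s=ctrl.state();print(s["position"],s["dq"])
go([.385,.30,.27],Rdown(np.radians(42)))
```

```text
[0.4091 0.1356 0.2789] [ 1.1995  0.2056 -0.1178 -0.0001 -0.0953 -0.2977]
rv [-0.0016 -0.5686  0.0008] shift cm [-16.61   0.88   0.31] deg 32.6 rows 4.6
```

move_arm --pt "0 -0.57 0 -16 0.9 0.3 -1" --pt "0 -0.57 0 -16 0.9 0.3 -1" --pt "0 -0.57 0 -16 0.9 0.3 -1" --pt "0 -0.57 0 -16 0.9 0.3 -1" --pt "0 -0.57 0 -16 0.9 0.3 -1" --pt "0 -0.57 0 -16 0.9 0.3 -1" --pt "0 -0.57 0 -16 0.9 0.3 -1" --pt "0 -0.57 0 -16 0.9 0.3 -1"

```text
time: 6.38
position: [0.3878, 0.2918, 0.2697]
orientation: [-1.468, 0.659, -0.66]
ft_force: [-0.2, -0.6, 0.3]
width: 0.092
```

Run:
```python
from h import *
s=ctrl.state();print(s["position"],s["dq"],s["q"])
kp=snap("wrist","w4")
print(w2p(kp,[[.385,.316,.074],[.52,.35,.09]]))
```

```text
[0.3878 0.2918 0.2697] [-0.0078  0.0011 -0.0005  0.0033 -0.0002 -0.0072] [ 0.3957 -0.1129  1.7644 -0.0003  1.4895 -0.3305]
[[334.544  173.0219]
 [436.4124 227.6742]]
```

View pics/w4.png

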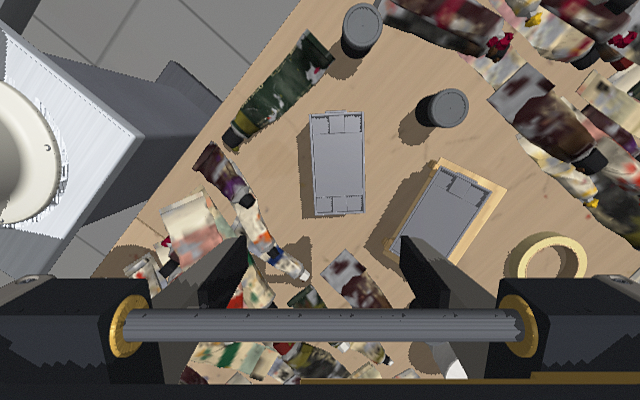

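Run:
```python
from h import *
d=np.load("pics/w4.npz");kp=(d["K"],d["P"])
c,a,r=rectfit(kp,[(363,112),(310,116),(315,214),(366,211)],.074);print(c,a,r)
R=Rdown(np.radians(a))
go([*c,.10],R);go([*c,.036],R)
```

```text
[0.3823 0.3261] 44.83449281099025 [[ 0.2 -2. ]
 [ 2.9 -0.7]
 [-1.4  1.3]
 [-1.7  1.4]]
rv [-0.0005 -0.0563  0.0004] shift cm [-2.94 16.97  1.86] deg 3.2 rows 4.2
rv [-0.0005 -0.0563  0.0004] shift cm [-2.95 23.37  1.86] deg 3.2 rows 5.7
```

Run:
```python
from h import *
def seg(im,kp,uv,z,k=18):
    m=np.zeros((im.shape[0]+2,im.shape[1]+2),np.uint8)
    hsv=cv2.cvtColor(im,cv2.COLOR_BGR2HSV);v=im[uv[1],uv[0]].astype(int)
    mk=((abs(im.astype(int)-v).max(2)<60)&(hsv[:,:,1]<50)).astype(np.uint8)
    n,l=cv2.connectedComponents(cv2.morphologyEx(mk,cv2.MORPH_OPEN,np.ones((3,3))))
    ys,xs=np.where(l==l[uv[1],uv[0]])
    W=np.array([p2w(kp,(a,b),z)[:2] for a,b in zip(xs,ys)],np.float32)
    r=cv2.minAreaRect(W*1000);print(r,len(xs))
d=np.load("pics/w4.npz");seg(d["im"],(d["K"],d["P"]),(338,165),.074)
im=cv2.imread("pics/top0.png");t=cam("top");seg(im,t,(229,251),.074)
d=np.load("pics/w3.npz");seg(d["im"],(d["K"],d["P"]),(345,130),.15);seg(im,t,(460,196),.15)
```

```text
((381.06463623046875, 326.4236145019531), (63.66905212402344, 124.51460266113281), 44.4073600769043) 5043
((382.1659240722656, 324.68304443359375), (67.10401916503906, 123.87753295898438), 46.32163619995117) 938
((555.5903930664062, -363.8470458984375), (122.76223754882812, 63.70649719238281), 80.38487243652344) 7301
((556.420654296875, -359.04095458984375), (129.18748474121094, 67.75800323486328), 80.72634887695312) 912
```

move_arm --pt "0 -0.05 0 -2.95 2 1.85 -1" --pt "0 -0.05 0 -2.95 6 1.85 -1" --pt "0 -0.05 0 -2.95 10 1.85 -1" --pt "0 -0.05 0 -2.95 14 1.85 -1" --pt "0 -0.05 0 -2.95 18 1.85 -1" --pt "0 -0.05 0 -2.95 22 1.85 -1" --pt "0 -0.05 0 -2.95 23.3 1.85 -1" --pt "0 -0.05 0 -2.95 23.3 1.85 -1" --pt "0 -0.05 0 -2.95 23.3 1.85 1" --pt "0 -0.05 0 -2.95 23.3 1.85 1" --pt "0 -0.05 0 -2.95 23.3 1.85 1" --pt "0 -0.05 0 -2.95 23.3 1.85 1"

```text
time: 7.43
position: [0.3828, 0.3276, 0.0384]
orientation: [-1.479, 0.617, -0.62]
ft_force: [-3.1, -3.0, 2.6]
width: 0.0669
```

move_arm --pt "0 0 0 0 0 0 1" --pt "0 0 0 0 0 0 1" --pt "0 0 0 0 0 0 1" --pt "0 0 0 0 0 0 1"

```text
time: 7.77
position: [0.3823, 0.3273, 0.038]
orientation: [-1.48, 0.617, -0.619]
ft_force: [-1.4, -2.7, 6.8]
width: 0.0638
```

Run:
```python
from h import *
s=ctrl.state();print(s["position"],s["width"],s["ft_force"],Ro.from_rotvec(s["orientation"]).as_matrix()[:,2])
p=s["position"]
go([p[0],p[1],.26]);go([.5557,-.3644,.26],Rdown(np.radians(-9.6)))
```

```text
[0.3823 0.3273 0.038 ] 0.06383292931737924 [-1.4244 -2.7014  6.8126] [0.7109 0.7032 0.0012]
rv [0. 0. 0.] shift cm [  0.02 -22.2    0.03] deg 0.0 rows 5.3
rv [-0.0016  0.9475  0.0004] shift cm [ 61.4  -22.18 -36.29] deg 54.3 rows 17.9
```

move_arm --pt "0 0 0 0 -2 0 1" --pt "0 0 0 0 -6 0 1" --pt "0 0 0 0 -10 0 1" --pt "0 0 0 0 -14 0 1" --pt "0 0 0 0 -18 0 1" --pt "0 0 0 0 -22.2 0 1" --pt "0 0.945 0 61.4 -22.2 -36.3 1" --pt "0 0.945 0 61.4 -22.2 -36.3 1" --pt "0 0.945 0 61.4 -22.2 -36.3 1" --pt "0 0.945 0 61.4 -22.2 -36.3 1" --pt "0 0.945 0 61.4 -22.2 -36.3 1" --pt "0 0.945 0 61.4 -22.2 -36.3 1"

```text
time: 8.77
position: [0.4422, 0.083, 0.2583]
orientation: [-1.22, 1.191, -1.192]
ft_force: [0.4, 0.4, -2.7]
width: 0.0638
```

Run:
```python
from h import *
s=ctrl.state();print(s["position"],s["width"],s["ft_force"])
go([.5557,-.3644,.26],Rdown(np.radians(-9.6)))
```

```text
[0.4422 0.083  0.2583] 0.0638085712067287 [ 0.3998  0.422  -2.6826]
rv [-0.0008  0.1918 -0.0002] shift cm [45.01 -0.17 10.26] deg 11.0 rows 11.1
```

move_arm --pt "0 0.192 0 45 -0.2 10.2 1" --pt "0 0.192 0 45 -0.2 10.2 1" --pt "0 0.192 0 45 -0.2 10.2 1" --pt "0 0.192 0 45 -0.2 10.2 1" --pt "0 0.192 0 45 -0.2 10.2 1" --pt "0 0.192 0 45 -0.2 10.2 1" --pt "0 0.192 0 45 -0.2 10.2 1" --pt "0 0.192 0 45 -0.2 10.2 1" --pt "0 0.192 0 45 -0.2 10.2 1" --pt "0 0.192 0 45 -0.2 10.2 1" --pt "0 0.192 0 45 -0.2 10.2 1" --pt "0 0.192 0 45 -0.2 10.2 1"

```text
time: 9.77
position: [0.5572, -0.3684, 0.2574]
orientation: [-1.128, 1.332, -1.332]
ft_force: [-1.2, 0.3, -4.0]
width: 0.0637
```

move_arm --pt "0 0 0 0 0 0 1" --pt "0 0 0 0 0 0 1" --pt "0 0 0 0 0 0 1"

```text
time: 10.02
position: [0.5579, -0.3605, 0.2605]
orientation: [-1.128, 1.327, -1.326]
ft_force: [-0.5, -0.0, -1.4]
width: 0.0636
```

Run:
```python
from h import *
s=ctrl.state();print(s["position"],s["width"],s["ft_force"],s["dq"])
go([.5557,-.3644,.20],Rdown(np.radians(-9.6)))
snap("wrist","w5",(160,0,480,280),2.4);
```

```text
[ 0.5579 -0.3605  0.2605] 0.06360604603672523 [-0.5454 -0.0441 -1.4491] [ 0.01   -0.0126  0.0026 -0.0009 -0.0023 -0.0015]
rv [-0.      0.0067 -0.0005] shift cm [ 0.42  6.05 -0.16] deg 0.4 rows 1.5
```

View pics/w5.png

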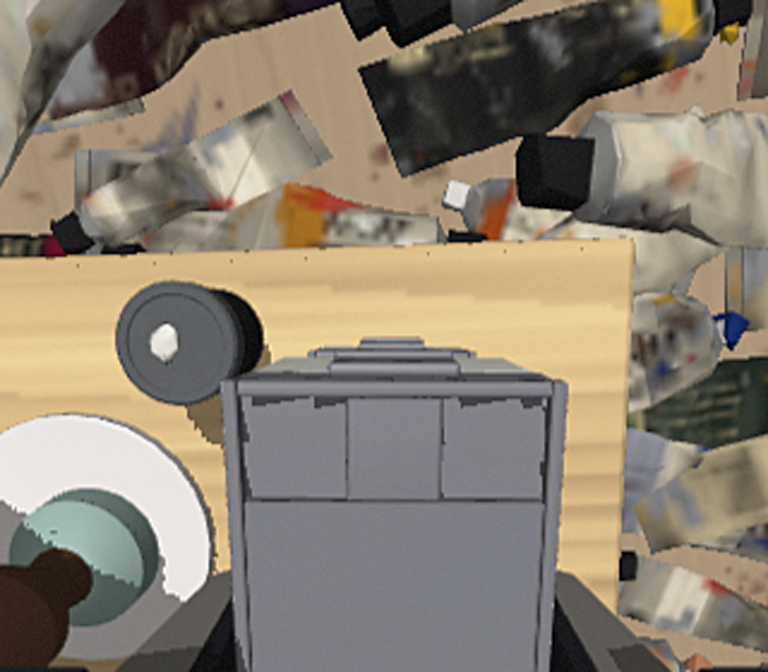

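Run:
```python
from h import *
d=np.load("pics/w5.npz");kp=(d["K"],d["P"]);s=ctrl.state();R0=Ro.from_rotvec(s["orientation"])
f=lambda x,y:(160+x/2.4-.3,y/2.4-.3)
for n,u,z in[("heldL",f(230,382),.2965),("heldR",f(562,382),.2965),("baseclip",f(393,342),.14),("heldclip",f(395,372),.27)]:
    w=p2w(kp,u,z);print(n,w,"tool mm",R0.inv().apply(w-s["position"])*1e3)
b=np.array([.5557,-.3644,.15])+np.array([-np.sin(np.radians(-9.6)),np.cos(np.radians(-9.6)),0])*.064
print(b,w2p(kp,b),R0.inv().apply(b-s["position"])*1e3)
```

```text
heldL [ 0.5374 -0.297   0.2965] tool mm [-59.3512 -35.6941 -30.492 ]
heldR [ 0.597  -0.3066  0.2965] tool mm [-59.3263 -35.6692  29.9375]
baseclip [ 0.5668 -0.3015  0.14  ] tool mm [-59.5376 120.8182  -0.8166]
heldclip [ 0.567  -0.3022  0.27  ] tool mm [-58.9099  -9.1817  -0.3885]
[ 0.5664 -0.3013  0.15  ] [[322.9872 142.533 ]] [-59.6859 110.818   -1.2351]
```

move_arm --pt "0 0.007 0 0.35 0 -0.15 1" --pt "0 0.007 0 0.35 3 -0.15 1" --pt "0 0.007 0 0.35 6 -0.15 1" --pt "0 0.007 0 0.35 6.8 -0.15 1" --pt "0 0.007 0 0.35 6.8 -0.15 1" --pt "0 0.007 0 0.35 6.8 -0.15 1"

```text
time: 10.57
position: [0.5559, -0.365, 0.1931]
orientation: [-1.125, 1.332, -1.333]
ft_force: [0.8, -0.2, -2.5]
width: 0.0634
```

Run:
```python
from h import *
s=ctrl.state();print(s["position"],s["width"],s["ft_force"],s["dq"])
go([.5557,-.3640,.183],Rdown(np.radians(-9.6)))
```

```text
[ 0.5559 -0.365   0.1931] 0.0634225987818269 [ 0.7726 -0.1686 -2.4798] [-0.0026 -0.0187 -0.0458  0.0012 -0.001   0.0001]
rv [-0.0003 -0.0011  0.0002] shift cm [-0.09  1.01 -0.04] deg 0.1 rows 0.2
```

Lower to just past the nominal seat, watching force.

move_arm --pt "0 0 0 -0.05 0.4 0 1" --pt "0 0 0 -0.05 0.7 0 1" --pt "0 0 0 -0.05 0.9 0 1" --pt "0 0 0 -0.05 1.0 0 1" --pt "0 0 0 -0.05 1.1 0 1" --pt "0 0 0 -0.05 1.1 0 1"

```text
time: 11.07
position: [0.5562, -0.3649, 0.1831]
orientation: [-1.124, 1.331, -1.334]
ft_force: [-2.7, 2.2, 5.2]
width: 0.0639
```

Run:
```python
from h import *
s=ctrl.state();print(s["position"],s["width"],s["ft_force"],s["wrist_torque"],s["dq"])
snap("side","s2",(340,200,480,320),5)
snap("wrist","w6",(160,0,480,280),2.4)
```

```text
[ 0.5562 -0.3649  0.1831] 0.06391891263153171 [-2.6762  2.2262  5.169 ] [ 0.3859  0.3804 -0.0299] [-0.0012 -0.0006  0.0007 -0.0007 -0.0022 -0.0001]
```

View pics/s2.png

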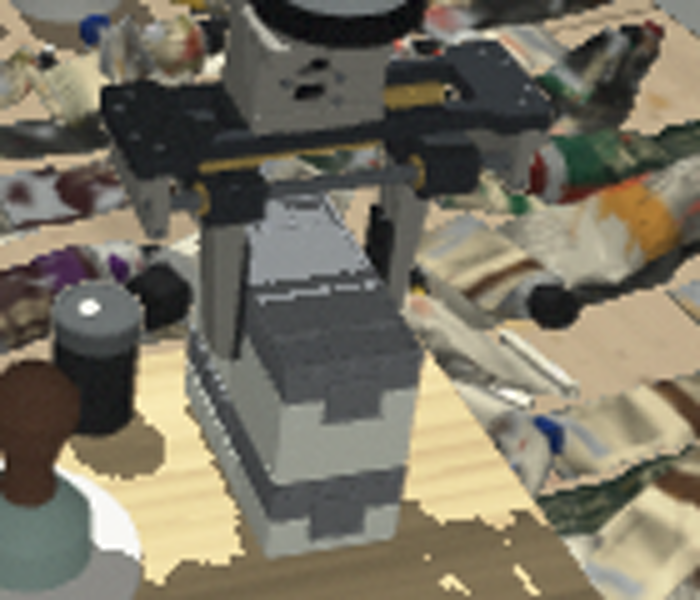

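move_arm --pt "0 0 0 -0.05 1.1 0 -1" --pt "0 0 0 0 1.05 0 -1" --pt "0 0 0 0 1.05 0 -1" --pt "0 0 0 0 1.05 0 -1" --pt "0 0 0 0 1.05 0 -1" --pt "0 0 0 0 -1 0 -1" --pt "0 0 0 0 -5 0 -1" --pt "0 0 0 0 -9 0 -1" --pt "0 0 0 0 -11 0 -1" --pt "0 0 0 0 -12 0 -1"

```text
time: 12.0
position: [0.5572, -0.3659, 0.3068]
orientation: [-1.124, 1.325, -1.339]
ft_force: [0.8, 0.3, 0.1]
width: 0.0916
```

```bash
cat >> h.py <<'E'
def seg(im,kp,uv,z,tol=60,sat=50):
    hsv=cv2.cvtColor(im,cv2.COLOR_BGR2HSV);v=im[uv[1],uv[0]].astype(int)
    mk=((abs(im.astype(int)-v).max(2)<tol)&(hsv[:,:,1]<sat)).astype(np.uint8)
    n,l=cv2.connectedComponents(cv2.morphologyEx(mk,cv2.MORPH_OPEN,np.ones((3,3))))
    ys,xs=np.where(l==l[uv[1],uv[0]])
    W=np.array([p2w(kp,(a,b),z)[:2] for a,b in zip(xs,ys)],np.float32)
    return cv2.minAreaRect(W*1000),len(xs),np.c_[xs,ys]
def Rrack(yaw):  # jaw up the slope, tool y into the board
    z=np.array([np.cos(yaw)*np.cos(np.pi/6),np.sin(yaw)*np.cos(np.pi/6),.5]);y=np.array([np.cos(yaw)*.5,np.sin(yaw)*.5,-np.cos(np.pi/6)])
    return Ro.from_matrix(np.c_[np.cross(y,z),y,z])
E
python3 - <<'E'
from h import *
s=ctrl.state();print(s["position"],s["width"],s["ft_force"])
im=ctrl.read_camera("top")[:,:,::-1].copy();np.save("pics/top1.npy",im);t=cam("top")
for z in(.093,): 
  r=seg(im,t,(217,206),z,40,60);print(r[:2])
# after-stack check of tall lid in top camera
print(seg(im,t,(470,196),.219)[:2])
yaw=np.radians(13);R=Rrack(yaw)
go([.48,.34,.25],R)
E
```

```text
[ 0.5572 -0.3659  0.3068] 0.09162737848134911 [0.8126 0.2999 0.0746]
(((517.6329345703125, 354.741943359375), (67.95429992675781, 129.803466796875), 14.158917427062988), 976)
(((235.07354736328125, 119.46795654296875), (469.2538757324219, 1519.5570068359375), 16.060039520263672), 33256)
rv [ 0.5111 -0.3852  0.1091] shift cm [-68.31   5.23 -19.51] deg 37.2 rows 17.1
```

Run:
```python
from h import *
go([.442,.337,.223],Rrack(np.radians(14)))
```

```text
rv [ 0.5105 -0.4022  0.1137] shift cm [-67.39   7.91 -23.23] deg 37.8 rows 17.2
```

move_arm --pt "0 0 0 -3.7 0 -1.3 -1" --pt "0.51 -0.4 0.114 -67.4 7.9 -23.2 -1" --pt "0.51 -0.4 0.114 -67.4 7.9 -23.2 -1" --pt "0.51 -0.4 0.114 -67.4 7.9 -23.2 -1" --pt "0.51 -0.4 0.114 -67.4 7.9 -23.2 -1" --pt "0.51 -0.4 0.114 -67.4 7.9 -23.2 -1" --pt "0.51 -0.4 0.114 -67.4 7.9 -23.2 -1" --pt "0.51 -0.4 0.114 -67.4 7.9 -23.2 -1" --pt "0.51 -0.4 0.114 -67.4 7.9 -23.2 -1" --pt "0.51 -0.4 0.114 -67.4 7.9 -23.2 -1" --pt "0.51 -0.4 0.114 -67.4 7.9 -23.2 -1" --pt "0.51 -0.4 0.114 -67.4 7.9 -23.2 -1"

```text
time: 13.05
position: [0.4742, 0.1247, 0.2456]
orientation: [-0.883, 0.702, -1.193]
ft_force: [1.7, -0.4, -0.5]
width: 0.0918
```

Run:
```python
from h import *
s=ctrl.state();print(s["position"],s["q"],s["dq"])
go([.442,.337,.223],Rrack(np.radians(14)))
```

```text
[0.4742 0.1247 0.2456] [-0.1128 -0.5543  2.2274  0.2147  0.9911 -0.4259] [ 1.5282  0.1179  0.04   -0.7559 -0.5251  1.6778]
rv [ 0.0062 -0.0069 -0.0057] shift cm [-21.36   3.08   0.49] deg 0.6 rows 5.2
```

move_arm --pt "0.006 -0.007 -0.006 -20.8 3 0.4 -1" --pt "0.006 -0.007 -0.006 -20.8 3 0.4 -1" --pt "0.006 -0.007 -0.006 -20.8 3 0.4 -1" --pt "0.006 -0.007 -0.006 -20.8 3 0.4 -1" --pt "0.006 -0.007 -0.006 -20.8 3 0.4 -1" --pt "0.006 -0.007 -0.006 -20.8 3 0.4 -1" --pt "0.006 -0.007 -0.006 -20.8 3 0.4 -1" --pt "0.006 -0.007 -0.006 -20.8 3 0.4 -1" --pt "0.006 -0.007 -0.006 -20.8 3 0.4 -1"

```text
time: 13.8
position: [0.4439, 0.3281, 0.2246]
orientation: [-0.884, 0.689, -1.198]
ft_force: [0.1, -0.5, -0.3]
width: 0.0915
```

Run:
```python
from h import *
s=ctrl.state();print(s["position"],s["q"],abs(s["dq"]).max())
go([.442,.337,.223],Rrack(np.radians(14)))
snap("wrist","w7",(160,0,480,280),2.4)
```

```text
[0.4439 0.3281 0.2246] [ 0.4913 -0.2733  2.0763 -0.1682  0.8354  0.3283] 0.015667306601619527
rv [-0.0003  0.      0.0019] shift cm [-0.91  0.15 -0.05] deg 0.1 rows 0.2
```

View pics/w7.png

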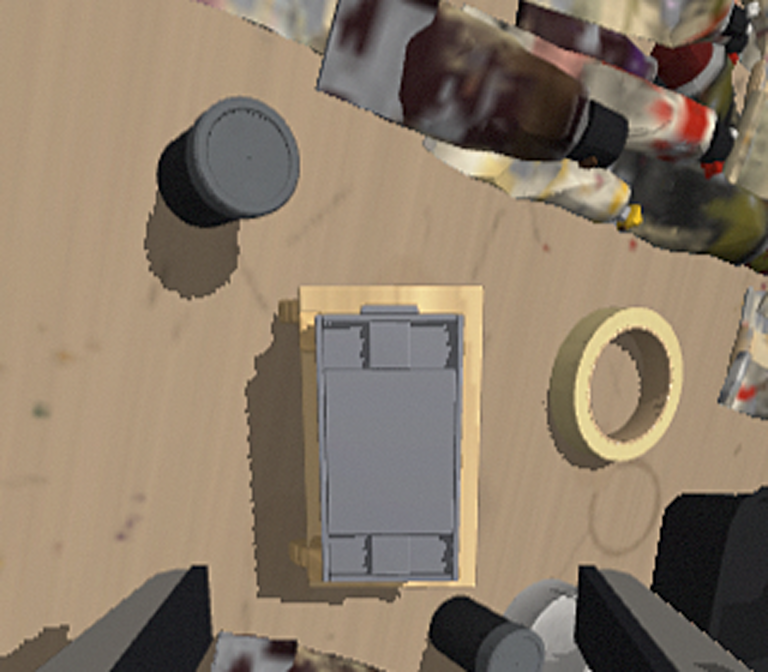

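Run:
```python
from h import *
c=ctrl.get_calibration("wrist");K,M=c["mtx"],c["mount"]
def ray(u,d):
    v=M[:3,:3]@np.linalg.solve(K,[u[0],u[1],1.]);return M[:3,3]+v*(d-M[1,3])/v[1]
f=lambda x,y:(160+x/2.4-.3,y/2.4-.3)
for d in(.13,.14,.15,.16):
    P=np.array([ray(f(*u),d) for u in[(464,315),(318,315),(325,580),(459,580)]])*1e3
    print(d,"w",P[0,2]-P[1,2],P[3,2]-P[2,2],"l",P[2,0]-P[1,0],P[3,0]-P[0,0],"ctr",P.mean(0))
s=ctrl.state();R0=Ro.from_rotvec(s["orientation"])
for d in(.14,.145,.15,.155):
    w=s["position"]+R0.apply([0,d,0]);print(d,w)
```

```text
0.13 w 58.28631940068958 58.78692563617483 l 112.69245185894891 112.70739583039752 ctr [-13.5617 130.      -1.0603]
0.14 w 60.22966880731409 60.746965972003416 l 116.44977967966148 116.46522190453122 ctr [-11.5851 140.      -1.0723]
0.15 w 62.173018213938605 62.707006307832 l 120.20710750037406 120.22304797866494 ctr [ -9.6084 150.      -1.0842]
0.16 w 64.11636762056312 64.6670466436606 l 123.96443532108663 123.98087405279864 ctr [ -7.6317 160.      -1.0962]
0.14 [0.5124 0.3446 0.1039]
0.145 [0.5148 0.3452 0.0996]
0.15 [0.5172 0.3458 0.0953]
0.155 [0.5197 0.3464 0.091 ]
```

move_arm --pt "0 0 0 -0.9 2 -0.1 -1" --pt "0 0 0 -0.9 6 -0.1 -1" --pt "0 0 0 -0.9 10 -0.1 -1" --pt "0 0 0 -0.9 14 -0.1 -1" --pt "0 0 0 -0.9 17 -0.1 -1" --pt "0 0 0 -0.9 18.5 -0.1 -1" --pt "0 0 0 -0.9 18.5 -0.1 -1" --pt "0 0 0 -0.9 18.5 -0.1 -1"

```text
time: 14.52
position: [0.5312, 0.3587, 0.0645]
orientation: [-0.884, 0.69, -1.198]
ft_force: [0.7, -0.3, 0.6]
width: 0.0919
```

Run:
```python
from h import *
s=ctrl.state();print(s["position"],s["ft_force"],abs(s["dq"]).max())
kp=cam("wrist");im=ctrl.read_camera("wrist")[:,:,::-1].copy();np.savez("pics/w8.npz",im=im)
R0=Ro.from_rotvec(s["orientation"]);n=-R0.as_matrix()[:,1]
print("sole height pt if 10mm:",s["position"]-.010*n, "n",n)
```

```text
[0.5312 0.3587 0.0645] [ 0.723  -0.2674  0.634 ] 0.04587769962757186
sole height pt if 10mm: [0.5361 0.3599 0.0559] n [-0.4859 -0.119   0.8659]
```

move_arm --pt "0 0 0 0 0 0 1" --pt "0 0 0 0 0 0 1" --pt "0 0 0 0 0 0 1" --pt "0 0 0 0 0 0 1" --pt "0 0 0 0 0 0 1" --pt "0 0 0 0 0 0 1" --pt "0 0 0 0 0 0 1" --pt "0 0 0 0 -1 0 1" --pt "0 0 0 0 -4 0 1" --pt "0 0 0 0 -8 0 1" --pt "0 0 0 0 -12 0 1" --pt "0 0 0 0 -12 0 1"

```text
time: 15.57
position: [0.4736, 0.3482, 0.1776]
orientation: [-0.871, 0.682, -1.196]
ft_force: [1.3, 0.6, 0.6]
width: 0.0638
```

Run:
```python
from h import *
s=ctrl.state();print(s["position"],s["width"],s["ft_force"],abs(s["dq"]).max())
go([.54,.15,.33],Rdown(np.radians(5)))
go([.5557,-.3644,.33],Rdown(np.radians(-9.6)))
```

```text
[0.4736 0.3482 0.1776] 0.06384313940486924 [1.2818 0.6121 0.6436] 0.10961110259992377
rv [-0.5362  0.1553 -0.0453] shift cm [ 20.81 -12.32   9.19] deg 32.1 rows 6.2
rv [-0.5293  0.4039 -0.1137] shift cm [ 71.07 -18.09  -0.24] deg 38.7 rows 17.6
```

move_arm --pt "0 0 0 3 -4 1 1" --pt "-0.53 0.404 -0.114 71 -18.1 -0.2 1" --pt "-0.53 0.404 -0.114 71 -18.1 -0.2 1" --pt "-0.53 0.404 -0.114 71 -18.1 -0.2 1" --pt "-0.53 0.404 -0.114 71 -18.1 -0.2 1" --pt "-0.53 0.404 -0.114 71 -18.1 -0.2 1" --pt "-0.53 0.404 -0.114 71 -18.1 -0.2 1" --pt "-0.53 0.404 -0.114 71 -18.1 -0.2 1" --pt "-0.53 0.404 -0.114 71 -18.1 -0.2 1" --pt "-0.53 0.404 -0.114 71 -18.1 -0.2 1" --pt "-0.53 0.404 -0.114 71 -18.1 -0.2 1" --pt "-0.53 0.404 -0.114 71 -18.1 -0.2 1"

```text
time: 16.57
position: [0.5251, -0.1296, 0.2819]
orientation: [-1.138, 1.338, -1.333]
ft_force: [0.9, 0.3, -1.0]
width: 0.0638
```

Run:
```python
from h import *
s=ctrl.state();print(s["position"],s["width"],s["q"])
go([.5557,-.3644,.33],Rdown(np.radians(-9.6)))
```

```text
[ 0.5251 -0.1296  0.2819] 0.06376816852937824 [-0.4586  0.0406  1.5915 -0.0113  1.5175 -0.2884]
rv [ 0.011  -0.002   0.0085] shift cm [22.67 -4.69  6.92] deg 0.8 rows 5.8
```

move_arm --pt "0.011 -0.002 0.008 3 -3 1 1" --pt "0.011 -0.002 0.008 22.3 -4 6.8 1" --pt "0.011 -0.002 0.008 22.3 -4 6.8 1" --pt "0.011 -0.002 0.008 22.3 -4 6.8 1" --pt "0.011 -0.002 0.008 22.3 -4 6.8 1" --pt "0.011 -0.002 0.008 22.3 -4 6.8 1" --pt "0.011 -0.002 0.008 22.3 -4 6.8 1" --pt "0.011 -0.002 0.008 22.3 -4 6.8 1" --pt "0.011 -0.002 0.008 22.3 -4 6.8 1" --pt "0.011 -0.002 0.008 22.3 -4 6.8 1"

```text
time: 17.4
position: [0.5554, -0.3572, 0.3232]
orientation: [-1.126, 1.33, -1.331]
ft_force: [0.1, 0.3, -1.1]
width: 0.0638
```

Run:
```python
from h import *
s=ctrl.state();print(s["position"],s["width"],s["ft_force"],abs(s["dq"]).max())
go([.5562,-.3649,.25],Rdown(np.radians(-9.6)))
kp=snap("wrist","w9",(160,0,480,280),2.4)
print(s["orientation"])
```

```text
[ 0.5554 -0.3572  0.3232] 0.06378948340747197 [ 0.1182  0.293  -1.1497] 0.011301205259837903
rv [-0.0001  0.0016  0.0002] shift cm [0.75 7.32 0.2 ] deg 0.1 rows 1.8
[-1.1262  1.3302 -1.3306]
```

View pics/w9.png

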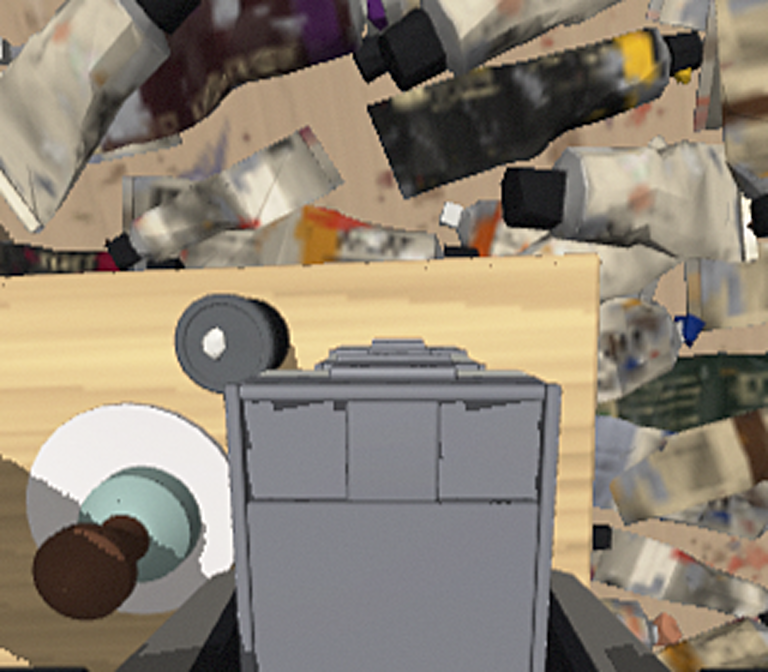

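move_arm --pt "0 0.002 0 0.75 0 0.15 1" --pt "0 0.002 0 0.75 3 0.15 1" --pt "0 0.002 0 0.75 6 0.15 1" --pt "0 0.002 0 0.75 8 0.15 1" --pt "0 0.002 0 0.75 8.6 0.15 1" --pt "0 0.002 0 0.75 8.6 0.15 1" --pt "0 0.002 0 0.75 8.6 0.15 1"

```text
time: 18.03
position: [0.5559, -0.3664, 0.2386]
orientation: [-1.125, 1.331, -1.335]
ft_force: [0.1, 0.7, -1.3]
width: 0.0635
```

Run:
```python
from h import *
s=ctrl.state();print(s["position"],s["width"],s["ft_force"],abs(s["dq"]).max())
go([.5562,-.3649,.225],Rdown(np.radians(-9.6)))
```

```text
[ 0.5559 -0.3664  0.2386] 0.06346695006727675 [ 0.0591  0.6681 -1.3419] 0.03274059597652453
rv [-0.0016 -0.0013  0.0016] shift cm [-0.15  1.36  0.  ] deg 0.2 rows 0.3
```

move_arm --pt "0 0 0 -0.12 0.3 0 1" --pt "0 0 0 -0.12 0.6 0 1" --pt "0 0 0 -0.12 0.9 0 1" --pt "0 0 0 -0.12 1.1 0 1" --pt "0 0 0 -0.12 1.2 0 1" --pt "0 0 0 -0.12 1.2 0 1"

```text
time: 18.53
position: [0.5557, -0.3652, 0.226]
orientation: [-1.125, 1.332, -1.334]
ft_force: [-1.3, 1.6, 2.0]
width: 0.0638
```

Run:
```python
from h import *
s=ctrl.state();print(s["position"],s["width"],s["ft_force"],s["wrist_torque"],abs(s["dq"]).max())
```

```text
[ 0.5557 -0.3652  0.226 ] 0.06378531833574336 [-1.3183  1.6331  1.9695] [ 0.0646  0.1363 -0.0864] 0.0028173616347311513
```

move_arm --pt "0 0 0 0 0.1 0 1" --pt "0 0 0 0 0.2 0 1" --pt "0 0 0 0 0.2 0 1" --pt "0 0 0 0 0.2 0 1"

```text
time: 18.87
position: [0.5558, -0.3652, 0.2259]
orientation: [-1.125, 1.331, -1.335]
ft_force: [-2.5, 4.4, 9.4]
width: 0.0643
```

Run:
```python
from h import *
s=ctrl.state();print(s["position"],s["width"],s["ft_force"],s["wrist_torque"],abs(s["dq"]).max())
kp=snap("side","s3")
# edge columns profile: side view predicted lid corner pixels for seated vs unseated stack
a=np.radians(-9.6);R=np.array([[np.cos(a),-np.sin(a)],[np.sin(a),np.cos(a)]])
for z in(.15,.219,.258,.263):
    P=np.array([[*(np.array([.5557,-.3646])+R@np.array(c)),z] for c in[(.032,-.061),(-.032,-.061)]]);print(z,w2p(kp,P))
im=np.load("pics/s3.npz")["im"]
u=w2p(kp,np.array([[*(np.array([.5557,-.3646])+R@np.array([.024,-.0612])),z] for z in np.arange(.10,.28,.002)]))
for zz,(x,y) in zip(np.arange(.10,.28,.002),u): print(round(zz,3),int(im[int(round(y)),int(round(x))].mean()),end="; ")
```

```text
[ 0.5558 -0.3652  0.2259] 0.06425447232831306 [-2.4909  4.4209  9.3852] [ 0.5689  0.7694 -0.0017] 0.0026633620978887686
0.15 [[419.8171 293.1132]
 [392.9198 297.2839]]
0.219 [[423.4171 269.0109]
 [395.6348 273.0218]]
0.258 [[425.5629 254.6451]
 [397.254  258.5511]]
0.263 [[425.8441 252.7623]
 [397.4663 256.654 ]]
0.1 104; 0.102 104; 0.104 100; 0.106 116; 0.108 103; 0.11 148; 0.112 148; 0.114 148; 0.116 151; 0.118 149; 0.12 149; 0.122 150; 0.124 150; 0.126 150; 0.128 114; 0.13 85; 0.132 85; 0.134 81; 0.136 82; 0.138 82; 0.14 82; 0.142 76; 0.144 76; 0.146 82; 0.148 80; 0.15 84; 0.152 148; 0.154 149; 0.156 149; 0.158 149; 0.16 151; 0.162 151; 0.164 152; 0.166 149; 0.168 149; 0.17 151; 0.172 151; 0.174 150; 0.176 150; 0.178 151; 0.18 153; 0.182 153; 0.184 149; 0.186 151; 0.188 151; 0.19 151; 0.192 150; 0.194 157; 0.196 157; 0.198 90; 0.2 83; 0.202 83; 0.204 83; 0.206 84; 0.208 84; 0.21 81; 0.212 81; 0.214 81; 0.216 81; 0.218 82; 0.22 152; 0.222 152; 0.224 152; 0.226 152; 0.228 151; 0.23 153; 0.232 154; 0.234 135; 0.236 85; 0.238 85; 0.24 83; 0.242 83; 0.244 82; 0.246 82; 0.248 83; 0.25 83; 0.252 82; 0.254 82; 0.256 87; 0.258 74; 0.26 76; 0.262 76; 0.264 74; 0.266 64; 0.268 83; 0.27 83; 0.272 88; 0.274 118; 0.276 122; 0.278 122; 0.28 125;
```

move_arm --pt "0 0 0 0 -0.12 0 1" --pt "0 0 0 0 -0.12 0 1" --pt "0 0 0 0 -0.12 0 -1" --pt "0 0 0 0 -0.12 0 -1" --pt "0 0 0 0 -0.12 0 -1" --pt "0 0 0 0 -0.12 0 -1" --pt "0 0 0 0 -0.12 0 -1" --pt "0 0 0 0 -2 0 -1" --pt "0 0 0 0 -6 0 -1" --pt "0 0 0 0 -10 0 -1" --pt "0 0 0 0 -12 0 -1" --pt "0 0 0 0 -12 0 -1"

```text
time: 19.92
position: [0.5572, -0.3665, 0.3506]
orientation: [-1.123, 1.322, -1.343]
ft_force: [0.3, -0.8, -0.0]
width: 0.092
```

```bash
cat > chk.py <<'E'
from h import *
s=ctrl.state();print(s["time"],s["position"],s["width"],s["ft_force"])
kp=snap("side","s4");im=np.load("pics/s4.npz")["im"]
a=np.radians(-9.6);R=np.array([[np.cos(a),-np.sin(a)],[np.sin(a),np.cos(a)]])
def bands(c):
    zs=np.arange(.09,.30,.001)
    u=w2p(kp,np.array([[*(np.array([.5557,-.3646])+R@np.array(c)),z] for z in zs]))
    v=[float(cv2.getRectSubPix(im,(1,1),(float(x),float(y))).mean()) for x,y in u]
    e=[(round(float(z),3),"D" if b<110 else "L") for z,b0,b in zip(zs[1:],v,v[1:]) if (b<110)!=(b0<110)];print(c,e)
bands((.024,-.0612));bands((-.024,-.0612));bands((-.0322,-.045));bands((-.0322,.03))
t=cam("top");print("top cam low lid",end=" ")
ti=ctrl.read_camera("top")[:,:,::-1].copy();u=w2p(t,[.5557,-.3646,.258])[0].round().astype(int);print(u,seg(ti,t,tuple(u),.258,40)[:2])
b=np.array(w2p(kp,[[.409,-.374,.11],[.409,-.374,.214]]));print("muller axis px",b)
E
python3 chk.py
```

```text
19.9167 [ 0.5572 -0.3665  0.3506] 0.09204091117049368 [ 0.3108 -0.7524 -0.0342]
(0.024, -0.0612) [(0.107, 'L'), (0.13, 'D'), (0.151, 'L'), (0.198, 'D'), (0.219, 'L'), (0.235, 'D'), (0.257, 'L'), (0.265, 'D'), (0.269, 'L'), (0.299, 'D')]
(-0.024, -0.0612) [(0.095, 'D'), (0.106, 'L'), (0.13, 'D'), (0.151, 'L'), (0.198, 'D'), (0.219, 'L'), (0.236, 'D'), (0.257, 'L'), (0.268, 'D'), (0.273, 'L')]
(-0.0322, -0.045) [(0.139, 'D'), (0.161, 'L'), (0.209, 'D'), (0.228, 'L'), (0.245, 'D'), (0.262, 'L')]
(-0.0322, 0.03) [(0.141, 'D'), (0.157, 'L'), (0.209, 'D'), (0.227, 'L'), (0.246, 'D'), (0.263, 'L'), (0.27, 'D'), (0.275, 'L')]
top cam low lid [489 192] (((403.74798583984375, -240.18984985351562), (185.8955535888672, 563.0179443359375), 48.96553421020508), 4977)
muller axis px [[340.953  309.798 ]
 [342.3322 273.965 ]]
```

```bash
python3 -c "
from rig import ctrl;print(ctrl.finish_job())"
```

```text
the job is handed in; nothing more can be done
None
```

I finished the job and handed it in at about 20 s. The muller is on the slab. The tall box is on the standing box, and the low box is on top of the tall one.

**Stack:** after release, the side camera put the lid tops at 0.151, 0.219 and 0.257 m. Seated boxes should show 0.150, 0.219 and 0.258 m. The two end corners I checked on each box agreed to about 1 mm, so each sits level with its feet in the recesses. Both boxes made contact within about 1 mm of the height I expected.

**Muller:** the pictures showed it upright and well inside the slab's edge. I last viewed it while carrying the low box to the stack, not after the final release.

**Checks that failed or disagreed:**
- The last top-camera check of the low lid gave no usable result, probably because the gripper was in the way.
- A similar top-camera check of the tall lid also failed, for the same likely reason.
- I picked the lid corners by hand at first, and they came out about 3 mm too narrow. Colour segmentation gave the correct size, with the same centre to about 1 mm.
- I did not measure the standing box again after stacking. Its lid band showed at the expected height in the last side picture.
- I did not look specifically at the jars, washer or tubes at the end.

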